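# White-tile check of a hand-held reflectance probe

## Task

Check the hand-held reflectance probe against its white reference tile: first slide the black grip of the sloping tile console until the ring-marked spot of the white tile sits in the middle of the round port. Then lift the probe out of its stand and bring its nose down through the port onto that spot, square to the sloping face, pressing gently until the spring-loaded nose is about halfway in. Finish while still holding the probe pressed there; leave the slide where you set it and do not push the other things on the bench about.

Things in the scene. Friction and masses are not known exactly. Their poses are not given: they have to be found in the camera images.
- console: Fixed wedge console, blue with light grey face, 290 mm wide (y), 137 deep. Origin on the worktop below the port's centre, x to the high back edge, z up. Face slopes 20 deg: outward normal (-0.342, 0, 0.940); height 29 mm at front edge, 60 at port, 79 at back. Port 30 mm wide, dark rim 39 mm, 2 proud. 55 mm down-slope a slot along y; 4 dots by it (dark metal, black, white, grey) index the tiles
- port (a point): Centre of the round port, in the plane of the console's face, 60 mm above the worktop. Axes of this point are those of console (upright, not sloping).
- tile_slide (a joint): Position of the tile slide, m, 0 to 0.114; grows as the grip moves along +y of the console. The white tile's spot lies under the port centre at 0.076, the grip's pointer then at the white dot (blank 0, black 0.038, grey 0.114). Moves against about 2 N of friction and stays where it is left.
- slide_grip (a point): Centre of the top of the slide's black grip, a rounded block with a white pointer line, 14 mm along the track (y), 22 mm along the slope, standing 24 mm above the face (this point is 25 mm off the face along its normal), clear on both sides. Axes: y along the track, z the face's outward normal, x up the slope.
- spot (a point): Marked spot: the dot inside the black printed ring (17 mm) at the middle of the white tile, on its surface, 5 mm below the console's face. It rides on the slide, hidden under the face until brought to the port. Axes: z the outward normal of tile and face, y along the track, x up the slope.
- probe: Loose round hand-held probe, 28 mm diameter, 140 mm long without the nose, about 155 g: white lower half, ribbed black grip from 64 to 126 mm, white top. Origin at the centre of its lower end where the nose comes out, z along its axis to the top. Stands upright in its stand, lower 36 mm in the tube (2 mm play round it); lifts straight out; grasp about 108 mm above the origin.
- nose (a joint): How far the nose is pushed into the probe, m, 0 (fully out) to 0.008 (fully in). Spring: about 1.2 N to start, 3.6 N at half (0.004), 6 N fully in, beyond which it is rigid. The 4 mm red band of the nose next to the body just vanishes at half.
- nose_tip (a point): Centre of the flat end of the steel nose, 12 mm diameter, standing 22 mm out of the probe when free; it moves in with the nose.
- probe_stand: Fixed stand: dark round foot of 92 mm with a grey tube of 41 mm outside, 70 mm high; the probe's lower end rests on a ledge inside, 34 mm above the worktop. Origin under its centre, z up.
- wash_bottle: Bystander: white wash bottle with a blue cap and bent spout, 60 x 106 x 181 mm, behind the console. Origin under its centre.
- amber_bottle: Bystander: amber bottle with a black cap, 54 mm wide, 112 mm tall, behind the console. Origin under its centre.
- bench_log: Bystander: red clothbound book, 106 x 150 x 16 mm, to the right, with the pen on it. Origin under its centre.
- petri_dish: Bystander: round dish, 89 mm, 16 mm high, at the far right. Origin under its centre.
- beaker_b: Bystander: small clear beaker, 52 mm wide, 66 mm tall, at the left. Origin under its centre.
- marker: Bystander: white pen with a blue cap, 128 mm long, 12 mm thick, lying on the red book. Origin under its middle.
Not all that is in view belongs to the job. Of the things shaped like the probe_stand, the grey one is meant. What is shaped like the probe but yellow is not meant.

How it is judged:
By the outcome, as a careful person would: the job done as asked, in the order asked, and still so for the second after the job is handed in, while the arm keeps its last pose, push and grip.
It also fails if it takes over 51 s, if anything falls off the work surface, if the arm or the gripper's body presses on something with over 40 N, if the wrist force passes 120 N, or if a joint passes its speed limit or range.

## Robot

A 6-joint arm with a two-finger parallel gripper is mounted at the origin on a cart in front of the work surface, level with it; the furniture and walls round the work are solid. World frame = base frame: x ahead of the robot, y to its left, z up, the work surface at z = 0. Lengths are in m, angles in degrees, forces in N, time in s.
With the tool pointing down it reaches from about 0.375 to 0.9 m from the base axis. Payload 3.1 kg.
Tool frame: the origin (TCP) lies at the very end of the fingers, on their centre line; the grasp point (between the pads) lies 19 mm behind it; z points along the fingers, y is the line along which they close (so a half turn about z gives the same grasp; the last joint's range is limited). The gripper opens to 87 mm and grips with 3 to 60 N. Pads are 19 mm wide; open, the fingers measure 117 mm over their backs; the gripper's body (75 mm by 190 mm) begins 51 mm behind the grasp point.
Start: joints at [62.137, 30.224, 82.088, -0, 67.689, -10.227], TCP at [0.189, 0.596, 0.223] pointing down, gripper open.
Joint ranges: [-176.69, 176.69], [-43.24, 126.21], [12.49, 139.97], [-82, 262], [0, 151.66], [-163.58, 163.58]. Speed limits (degrees/s): [159.86, 159.86, 180, 180, 180, 180].

## Interface

Orientations are given as a 3x3 rotation matrix whose columns are the frame's x, y, z axes.
In Python, from rig import readout, cams, bot gives the robot as it stands.
- The arm moves only by the shell command python3 -m inch 'ROWS'. ROWS is JSON, a list of rows, each a list of 5 numbers: the shift along the world's x, y, z in cm, then the turn about the world's z in degrees, then the finger opening in cm, from 0 to 8.7. In form: [[dx, dy, dz, twist, fingers], ...]. A call has 1 to 10 rows; each row is the pose to reach, as a shift and turn from the pose commanded when the call began; what a row does not reach only later rows make up. A row lasts 1/12 s, in which the tool goes at most 41.7 mm and 7.16 degrees, less where a joint would pass 70% of its speed; a pose out of reach is approached as far as the arm can. A call with a gripper value outside its range is refused whole. The fingers move at their own pace and stop on an object; the grip force is fixed at half the most. Time passes only in rows, so rows that repeat a pose let the fingers close. It gives the time, the measured TCP pose, the force, the opening and the grip force at its end, in the units of the state.
- readout.read_state(): the state, without advancing time (a new reading comes with each control period).
- cams.capture(name): name is "scene" or "top"; returns a dict with "image" (384x512x3 uint8, blue, green, red), "intrinsics" (3x3 intrinsics, pixels), "xyz" and "rotation" of the camera in the world. Camera axes: x right, y down, z forward; pixel columns grow to the right and rows downward; lengths in m; the calibration is good to about 2 mm. A picture is of the moment at which its call begins. There is no depth.
- bot.hand_in(): hands the job in; it is judged then, once.
The state is a dict: "time_s": time; "joint_positions": joint angles; "qvel": joint speeds; "tau": joint torques, N m; "position": TCP position; "tcp_rot": TCP orientation; "force": force on the tool from outside, world axes, zero at the start; "moment": the same for the moment, N m; "opening": opening from 0.0 (shut) to 1.0 (fully open); "grasp_force": force on a finger pad.
Only numpy, scipy, OpenCV 4.12 (cv2) and the standard library are available. Lean on these libraries where they do the work, as an engineer would, in place of code of your own. Each camera call takes 0.05 s, during which the arm holds its last target. There are 200 camera calls.

## Working session

There is one attempt and no reset: what is moved stays moved. The work goes in short steps, Python scripts to look and compute and a shell command to move; the robot and the scene stay as the last step left them, time stands still between calls to the robot, and variables do not carry over. Pictures are saved under pics/ and viewed, at most 10 in all, crops included, and the job is handed in when it is done.

```bash
ls; mkdir -p pics; python3 - <<'E'
from rig import readout,cams,bot
import cv2,numpy as np
for n in("scene","top"):
    c=cams.capture(n); cv2.imwrite(f"pics/{n}0.png",c["image"]); print(n,c["intrinsics"],c["xyz"],c["rotation"])
a=cv2.imread("pics/scene0.png");b=cv2.imread("pics/top0.png")
cv2.imwrite("pics/s0.png",cv2.resize(a,(800,600)));cv2.imwrite("pics/t0.png",cv2.resize(b,(800,600)))
print(readout.read_state())
E
```

```text
pics
scene [[428.11886957   0.         244.92337414]
 [  0.         428.11886957 187.60886748]
 [  0.           0.           1.        ]] [-0.56994278 -0.64323607  1.02558948] [[ 0.42790667 -0.52187956  0.73792791]
 [-0.90378049 -0.23915553  0.35494431]
 [-0.00875864 -0.81880789 -0.57400081]]
top [[385.70982717   0.         265.42923578]
 [  0.         385.70982717 191.96684065]
 [  0.           0.           1.        ]] [ 0.33599572 -0.04052873  1.72233956] [[-0.02814658 -0.98439312  0.17371805]
 [-0.99955356  0.02945929  0.00498225]
 [-0.01002211 -0.17350026 -0.98478283]]
{'time_s': 0.1, 'joint_positions': array([ 6.21374874e+01,  3.02722592e+01,  8.21496070e+01, -9.85301949e-04,
        6.76907107e+01, -1.02266248e+01]), 'qvel': array([-0.11656721, -0.10356714, -0.17935804, -0.02138408, -0.0773209 ,
        0.01636793]), 'tau': array([-5.07840796e-04, -4.40987349e+01, -1.77150947e+01,  6.34913659e-02,
        5.34699659e-02, -4.28205124e-05]), 'position': array([0.1890054 , 0.59503277, 0.22168118]), 'tcp_rot': array([[-9.53002920e-01,  3.02959761e-01, -9.04204367e-04],
       [ 3.02960927e-01,  9.53001382e-01, -1.74449206e-03],
       [ 3.33197114e-04, -1.93644462e-03, -9.99998070e-01]]), 'force': array([ 0.14159708,  0.28624584, -0.20028555]), 'moment': array([-0.01609474, -0.066386  ,  0.01350071]), 'grasp_force': 0.0, 'opening': 1.0035508736672372}
```

View pics/s0.png

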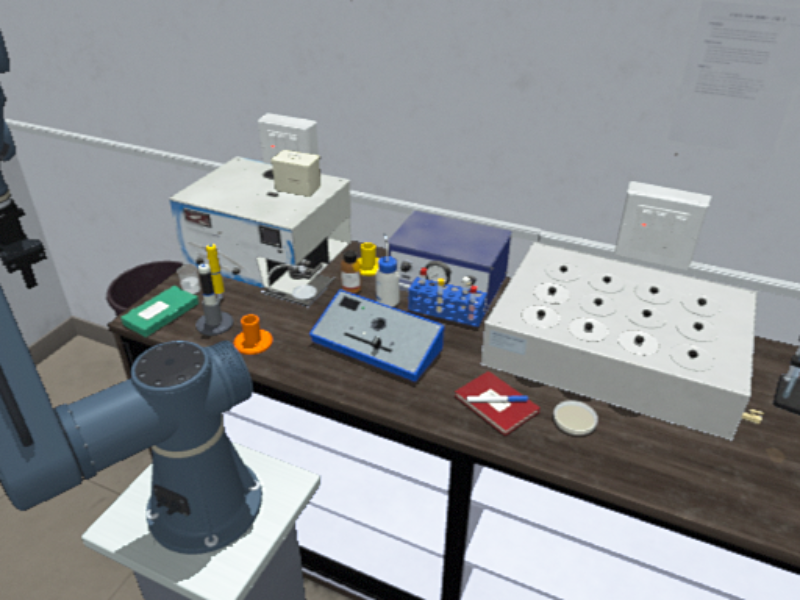

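View pics/t0.png

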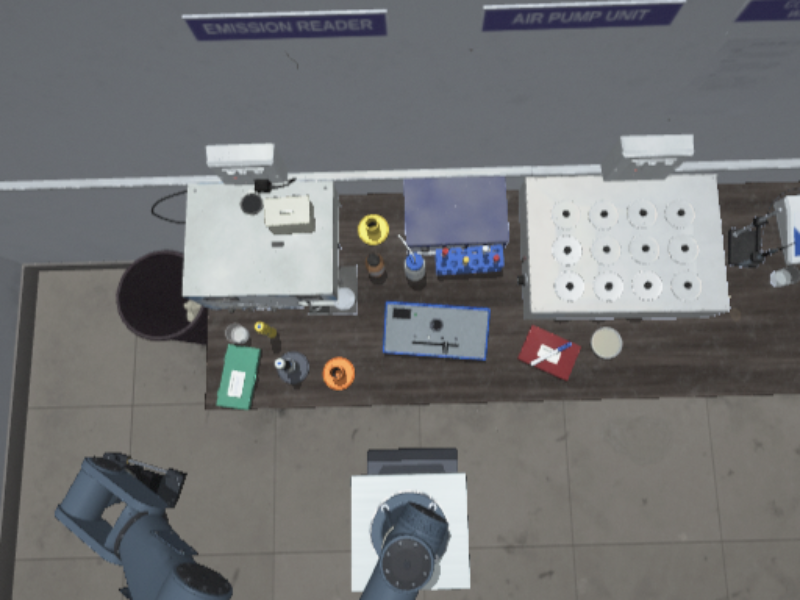

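```bash
cat > h.py <<'E'
import cv2,numpy as np
from rig import readout,cams,bot
def cap(n,save=None):
    c=cams.capture(n)
    if save: cv2.imwrite(f"pics/{save}.png",c["image"])
    return c
def crop(im,x,y,w=80,h=60,s=5): return cv2.resize(im[y:y+h,x:x+w],None,fx=s,fy=s,interpolation=cv2.INTER_CUBIC)
def ray(c,u,v):
    d=c["rotation"]@np.linalg.solve(c["intrinsics"],[u,v,1.]); return np.array(c["xyz"]),d/np.linalg.norm(d)
def onz(c,u,v,z):
    o,d=ray(c,u,v); return o+d*(z-o[2])/d[2]
def tri(c1,p1,c2,p2):
    A=[];b=[]
    for c,p in((c1,p1),(c2,p2)):
        o,d=ray(c,*p); P=np.eye(3)-np.outer(d,d); A.append(P); b.append(P@o)
    x=np.linalg.lstsq(np.vstack(A),np.hstack(b),rcond=None)[0]
    return x,[np.linalg.norm(a@x-bb) for a,bb in zip(A,b)]
def proj(c,X):
    p=c["intrinsics"]@(c["rotation"].T@(np.asarray(X)-c["xyz"])); return p[:2]/p[2]
E
python3 - <<'E'
from h import *
s=cv2.imread("pics/scene0.png");t=cv2.imread("pics/top0.png")
o=np.vstack([np.hstack([crop(t,240,182),crop(s,197,180,90,68,400/90)[:300]]),np.hstack([crop(t,140,190),crop(s,100,145)])])
cv2.imwrite("pics/c1.png",o)
E
```

```text
(no output)
```

View pics/c1.png

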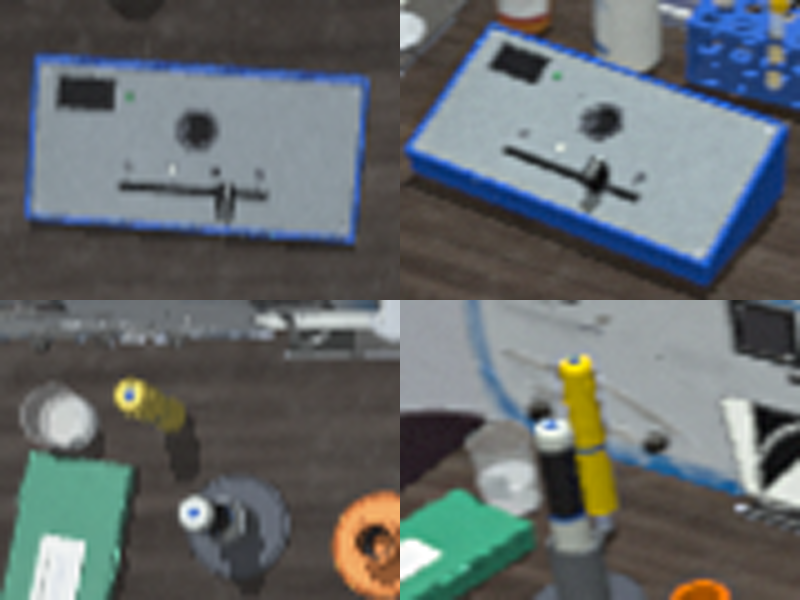

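```bash
python3 - <<'E'
from h import *
C={n:cap(n) for n in("scene","top")}
def cen(im,mask,x,y,w,h):
    m=np.zeros_like(mask);m[y:y+h,x:x+w]=mask[y:y+h,x:x+w]
    n,l,st,ce=cv2.connectedComponentsWithStats(m.astype(np.uint8))
    return [(st[i,4],ce[i].round(2)) for i in np.argsort(-st[1:,4])[:3]+1]
hs={n:cv2.cvtColor(C[n]["image"],cv2.COLOR_BGR2HSV) for n in C}
dark={n:hs[n][...,2]<105 for n in C}
pt=cen(0,dark["top"],273,202,13,13)[0]; ps=cen(0,dark["scene"],235,198,14,14)[0]
print(pt,ps)
print("port",onz(C["top"],*pt[1],.0605),onz(C["scene"],*ps[1],.0605),tri(C["top"],pt[1],C["scene"],ps[1]))
for n,box in(("top",(240,182,80,60)),("scene",(197,180,92,68))):
    x,y,w,h=box;H=hs[n][y:y+h,x:x+w]
    f=((H[...,1]<75)&(H[...,2]>120)).astype(np.uint8)
    f=cv2.morphologyEx(f,cv2.MORPH_OPEN,np.ones((3,3)))
    k=max(cv2.findContours(f,0,2)[0],key=cv2.contourArea);hull=cv2.convexHull(k)
    for e in range(2,15):
        q=cv2.approxPolyDP(hull,e,True)
        if len(q)==4:break
    q=q[:,0]+[x,y]
    for p in q:
        print(n,p,"front",onz(C[n],*p,.029).round(4)[:2],"back",onz(C[n],*p,.079).round(4)[:2])
# probe cap: bright/blue
for nm,a,b in(("probe",(178.8,232.6),(130.6,171)),("yellow",(166,209.2),(115,158))):
    print(nm,tri(C["top"],a,C["scene"],b),onz(C["top"],*a,.174),onz(C["scene"],*b,.174))
# grip top & dots in top view (crop eyeballed)
for nm,a in(("grip",(285.3,221)),("dotW",(274.4,215.6)),("dotK",(283.2,216.4))): print(nm,onz(C["top"],*a,.06 if nm=="grip" else .05))
E
```

```text
(np.int32(44), array([278.91, 207.64])) (np.int32(49), array([242.27, 207.12]))
port [ 0.55831601 -0.08869243  0.0605    ] [ 0.55339229 -0.09119856  0.0605    ] (array([ 0.55885146, -0.08869008,  0.05589226]), [np.float64(0.00015750343420156503), np.float64(0.00015750343420090242)])
top [248 195] front [0.6233 0.046 ] back [0.6148 0.0435]
top [311 199] front [ 0.597  -0.2333] back [ 0.5893 -0.2276]
top [309 228] front [ 0.4688 -0.2183] back [ 0.4648 -0.213 ]
top [246 223] front [0.4987 0.0574] back [0.4939 0.0545]
scene [201 211] front [0.5035 0.0578] back [0.4497 0.0226]
scene [218 187] front [0.6695 0.0744] back [0.6073 0.0384]
scene [280 208] front [ 0.6449 -0.2056] back [ 0.584  -0.2276]
scene [265 237] front [ 0.4697 -0.2186] back [ 0.4176 -0.2399]
probe (array([0.45484869, 0.3208892 , 0.16623262]), [np.float64(0.00026333964521497544), np.float64(0.0002633396452149989)]) [0.45409628 0.3192964  0.174     ] [0.44570574 0.31193361 0.174     ]
yellow (array([0.52728328, 0.40385708, 0.16467059]), [np.float64(0.037611014602711317), np.float64(0.037611014602711254)]) [0.55025891 0.37232881 0.174     ] [0.49581834 0.42516703 0.174     ]
grip [ 0.49945711 -0.11428257  0.06      ]
dotW [ 0.5253728  -0.06817604  0.05      ]
dotK [ 0.52075558 -0.10633879  0.05      ]
```

```bash
python3 -m inch '[[30.9,-71,0,11.7,5],[30.9,-71,0,11.7,5],[30.9,-71,0,11.7,5],[30.9,-71,0,11.7,5],[30.9,-71,0,11.7,5],[30.9,-71,0,11.7,5],[30.9,-71,0,11.7,5],[30.9,-71,0,11.7,5],[30.9,-71,0,11.7,5],[30.9,-71,0,11.7,5]]'; python3 - <<'E'
from h import *
C={n:cap(n) for n in("scene","top")}
print(tri(C["top"],(166,209.2),C["scene"],(135,157)))
E
```

```text
time_s: 1.03
position: [0.3559, 0.2118, 0.2227]
tcp_rot: [[-0.995, 0.103, 0.0], [0.103, 0.995, 0.0], [-0.0, 0.0, -1.0]]
force: [1.0, 0.1, 0.8]
opening: 0.575
grasp_force: 0.0
(array([0.55232283, 0.37593307, 0.15990382]), [np.float64(0.0001899316988754845), np.float64(0.00018993169887576608)])
```

```bash
python3 -m inch '[[14.2,-32.6,0,0,5],[14.2,-32.6,0,0,5],[14.2,-32.6,0,0,5],[14.2,-32.6,0,0,5],[14.2,-32.6,0,0,5],[14.2,-32.6,0,0,5],[14.2,-32.6,0,0,5],[14.2,-32.6,0,0,5],[14.2,-32.6,-8,0,5],[14.2,-32.6,-11.2,0,5]]'; python3 - <<'E'
from h import *
from rig import readout
C={n:cap(n,n+"1") for n in("scene","top")}
print(readout.read_state()["position"])
s=C["scene"]["image"];t=C["top"]["image"]
cv2.imwrite("pics/c2.png",np.hstack([crop(t,240,182),crop(s,197,180,90,68,400/90)[:300]]))
E
```

```text
time_s: 1.97
position: [0.5004, -0.1117, 0.1425]
tcp_rot: [[-0.994, 0.106, 0.01], [0.106, 0.994, -0.005], [-0.01, -0.004, -1.0]]
force: [-0.1, -0.4, -1.4]
opening: 0.577
grasp_force: 0.0
[ 0.49171971 -0.1066714   0.13474564]
```

View pics/c2.png

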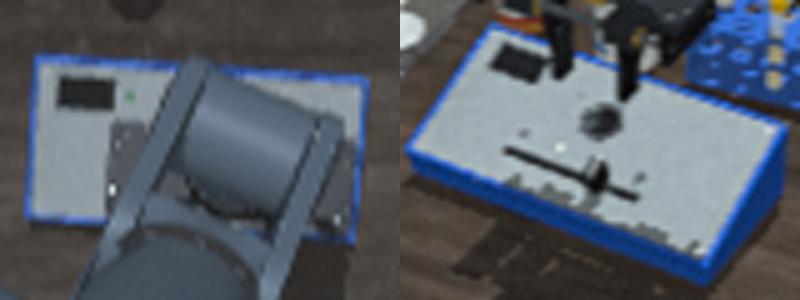

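```bash
python3 -m inch '[[0,0,0,0,5],[0,0,0,0,5]]'; python3 - <<'E'
from h import *
c=cap("scene")
print(readout.read_state()["position"],proj(c,readout.read_state()["position"]), proj(c,[.4917,-.1067,.1347]))
print(onz(c,241.3,217.1,.065))
for Y in(-.031,-.019,.019):
    X=np.array([.9947,-.1028]);Yv=np.array([.1028,.9947]);p=np.array([.5575,-.089])-.0602*X+Y*Yv
    print(Y,p,proj(c,[*p,.0647]),proj(c,[*(np.array([.5575,-.089])-.0362*X+Y*Yv),.047]))
print(proj(c,[.5575,-.089,.0605]))
E
```

```text
time_s: 2.23
position: [0.4963, -0.1072, 0.1428]
tcp_rot: [[-0.995, 0.102, 0.002], [0.102, 0.995, -0.001], [-0.002, -0.0, -1.0]]
force: [-0.3, 0.7, -0.3]
opening: 0.573
grasp_force: 0.0
[ 0.49685961 -0.10744026  0.14368211] [239.14469067 198.35264346] [238.34437578 201.18611048]
[ 0.49431444 -0.11576938  0.065     ]
-0.031 [ 0.49443226 -0.11364714] [240.778823   216.98963159] [244.32673618 217.20429024]
-0.019 [ 0.49566586 -0.10171074] [237.92204149 215.91194364] [241.50758299 216.14451197]
0.019 [ 0.49957226 -0.06391214] [229.00102655 212.54659339] [232.70195506 212.83429343]
[242.21436303 206.35088533]
```

```bash
python3 -m inch '[[0.1,-0.7,-3,0,5],[0.1,-0.7,-6,0,5],[0.1,-0.7,-8,0,5],[0.1,-0.7,-9.3,0,5],[0.1,-0.7,-9.3,0,5],[0.1,-0.7,-9.3,0,2],[0.1,-0.7,-9.3,0,0],[0.1,-0.7,-9.3,0,0],[0.1,-0.7,-9.3,0,0],[0.1,-0.7,-9.3,0,0]]'
```

```text
time_s: 3.12
position: [0.4974, -0.1153, 0.0493]
tcp_rot: [[-0.995, 0.103, 0.002], [0.103, 0.995, -0.001], [-0.002, -0.001, -1.0]]
force: [-1.3, -0.5, -0.0]
opening: 0.283
grasp_force: 0.0
```

```bash
python3 -m inch '[[0,0,0,0,0],[0,0,0,0,0],[0,0,0,0,0],[0,0,0,0,0]]'
```

```text
time_s: 3.45
position: [0.497, -0.115, 0.0487]
tcp_rot: [[-0.995, 0.103, 0.001], [0.103, 0.995, -0.0], [-0.001, 0.0, -1.0]]
force: [0.3, 2.1, 6.1]
opening: 0.158
grasp_force: 30.0
```

```bash
python3 -m inch '[[-0.05,-0.5,0,0,0],[-0.1,-1,0,0,0],[-0.15,-1.5,0,0,0],[-0.2,-1.9,0,0,0],[-0.2,-1.9,0,0,0],[-0.2,-1.9,0,0,0]]'; python3 -m inch '[[-0.02,-0.2,0,0,0],[-0.03,-0.3,0,0,0],[-0.03,-0.3,0,0,0]]';  python3 -m inch '[[-0.02,-0.2,0,0,0],[-0.02,-0.2,0,0,0],[-0.02,-0.2,0,0,0]]'
```

```text
time_s: 3.95
position: [0.4951, -0.135, 0.0487]
tcp_rot: [[-0.995, 0.103, 0.001], [0.103, 0.995, -0.001], [-0.001, -0.001, -1.0]]
force: [-0.6, -2.0, 5.6]
opening: 0.157
grasp_force: 30.0
time_s: 4.2
position: [0.4948, -0.1375, 0.0487]
tcp_rot: [[-0.995, 0.103, 0.001], [0.103, 0.995, -0.001], [-0.001, -0.0, -1.0]]
force: [-0.1, 0.6, 3.5]
opening: 0.161
grasp_force: 30.0
time_s: 4.45
position: [0.4946, -0.1394, 0.0487]
tcp_rot: [[-0.995, 0.103, 0.001], [0.103, 0.995, -0.001], [-0.001, -0.001, -1.0]]
force: [0.1, 0.8, 5.5]
opening: 0.164
grasp_force: 30.0
```

```bash
python3 -m inch '[[-0.01,-0.1,0,0,0],[-0.01,-0.1,0,0,0],[-0.01,-0.1,0,0,0]]';  python3 -m inch '[[-0.01,-0.1,0,0,0],[-0.01,-0.1,0,0,0],[-0.01,-0.1,0,0,0]]'; python3 -m inch '[[-0.01,-0.1,0,0,0],[-0.01,-0.1,0,0,0],[-0.01,-0.1,0,0,0]]'
```

```text
time_s: 4.7
position: [0.4945, -0.1403, 0.0487]
tcp_rot: [[-0.995, 0.103, 0.001], [0.103, 0.995, -0.0], [-0.001, -0.0, -1.0]]
force: [-0.1, 0.9, 5.3]
opening: 0.153
grasp_force: 30.0
time_s: 4.95
position: [0.4944, -0.1408, 0.0487]
tcp_rot: [[-0.995, 0.104, 0.001], [0.104, 0.995, 0.0], [-0.001, 0.0, -1.0]]
force: [0.2, 3.1, 5.1]
opening: 0.16
grasp_force: 30.0
time_s: 5.2
position: [0.4944, -0.1409, 0.0487]
tcp_rot: [[-0.995, 0.104, 0.001], [0.104, 0.995, 0.002], [-0.001, 0.002, -1.0]]
force: [3.5, 6.9, 6.4]
opening: 0.158
grasp_force: 30.0
```

```bash
python3 -m inch '[[0.1,1,0,0,0],[0.2,2,0,0,0],[0.3,3,0,0,0],[0.4,4,0,0,0],[0.5,5,0,0,0],[0.6,6,0,0,0],[0.7,7,0,0,0],[0.8,7.66,0,0,0],[0.8,7.66,0,0,0],[0.8,7.66,0,0,0]]'; python3 -m inch '[[0,0,0,0,0],[0,0,0,0,0]]'
```

```text
time_s: 6.03
position: [0.5019, -0.065, 0.0487]
tcp_rot: [[-0.995, 0.103, 0.0], [0.103, 0.995, 0.0], [-0.0, 0.0, -1.0]]
force: [-1.0, 2.9, 6.1]
opening: 0.159
grasp_force: 30.0
time_s: 6.2
position: [0.5019, -0.0653, 0.0487]
tcp_rot: [[-0.995, 0.103, 0.0], [0.103, 0.995, 0.0], [-0.0, 0.0, -1.0]]
force: [0.1, 2.2, 6.5]
opening: 0.156
grasp_force: 30.0
```

```bash
python3 -m inch '[[0,0,0,0,3],[0,0,0,0,3],[0,0,0,0,3],[0,0,0,0,3],[0,0,4,0,3],[0,0,8,0,5],[0,0,12,0,7],[0,0,16,0,8.7],[0,0,17,0,8.7],[-4.9,38.4,17,0,8.7]]';  python3 -m inch '[[-4.9,34.5,0,0,8.7],[-4.9,34.5,0,0,8.7],[-4.9,34.5,0,0,8.7],[-4.9,34.5,0,0,8.7],[-4.9,34.5,0,0,8.7],[-4.9,34.5,0,0,8.7],[-4.9,34.5,0,0,8.7],[-4.9,34.5,0,0,8.7],[-4.9,34.5,0,0,8.7],[-4.9,34.5,0,0,8.7]]'; python3 - <<'E'
from h import *
C={n:cap(n,n+"2") for n in("scene","top")}
s=C["scene"]["image"];t=C["top"]["image"]
o=np.vstack([np.hstack([crop(t,240,182),crop(s,197,180,90,68,400/90)[:300]]),np.hstack([crop(t,140,190),crop(s,100,130)])])
cv2.imwrite("pics/c3.png",o)
print(readout.read_state()["position"])
E
```

```text
time_s: 7.03
position: [0.5024, -0.0304, 0.2226]
tcp_rot: [[-0.994, 0.11, 0.014], [0.11, 0.994, -0.007], [-0.014, -0.006, -1.0]]
force: [1.4, 0.5, -0.6]
opening: 0.637
grasp_force: 0.0
time_s: 7.87
position: [0.4466, 0.3243, 0.2179]
tcp_rot: [[-0.995, 0.098, 0.0], [0.098, 0.995, 0.001], [0.0, 0.001, -1.0]]
force: [0.3, 0.2, 0.9]
opening: 0.998
grasp_force: 0.0
[0.44702796 0.32079011 0.217726  ]
```

View pics/c3.png

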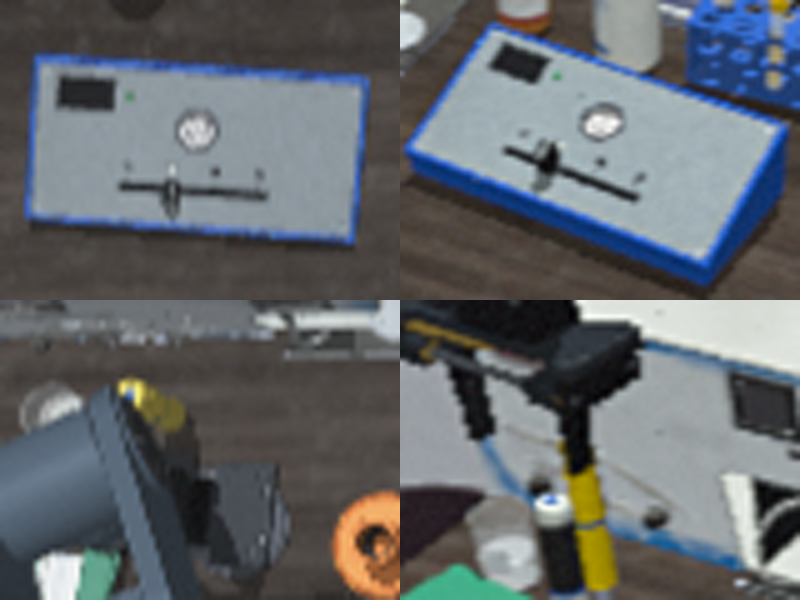

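```bash
python3 - <<'E'
from h import *
C={n:cap(n) for n in("scene","top")}
print(proj(C["scene"],[.447,.3208,.2177]), "seen 125.9,160.9")
t=cv2.imread("pics/top0.png");h=cv2.cvtColor(t,cv2.COLOR_BGR2HSV)
w=h[220:250,170:200]; m=((w[...,0]>100)&(w[...,0]<135)&(w[...,1]>30)&(w[...,2]<130)).astype(np.uint8)
k=max(cv2.findContours(m,0,2)[0],key=cv2.contourArea);(x,y),r=cv2.minEnclosingCircle(k);print("foot",x+170,y+220,r,onz(C["top"],x+170,y+220,.008), onz(C["top"],187.6,235.4,.008))
print("cap scene",onz(C["scene"],130.4,170.8,.174),"top",onz(C["top"],178.8,232.6,.174))
print(proj(C["scene"],[.4515,.318,.174]),proj(C["top"],[.4515,.318,.174]))
b=m*0+(w.min(2)>0)
ww=t[225:240,172:186].min(2)>150
ys,xs=np.nonzero(ww);print("capw",xs.mean()+172,ys.mean()+225,len(xs))
E
```

```text
[126.90151785 160.1640774 ] seen 125.9,160.9
foot 187.38805961608887 235.07462692260742 9.83338451385498 [0.45470762 0.31959386 0.008     ] [0.45324285 0.31864238 0.008     ]
cap scene [0.44650283 0.31346086 0.174     ] top [0.45409628 0.3192964  0.174     ]
[130.25223081 169.85781578] [179.11576135 233.23986969]
capw 178.41379310344828 232.06896551724137 29
```

```bash
python3 -m inch '[[0.6,-0.3,0,0,8.7],[0.6,-0.3,-3,0,8.7],[0.6,-0.3,-6,0,8.7],[0.6,-0.3,-8,0,8.7],[0.6,-0.3,-9.5,0,8.7],[0.6,-0.3,-9.5,0,8.7],[0.6,-0.3,-9.5,0,8.7]]'; python3 - <<'E'
from h import *
c=cap("scene","scene3");cv2.imwrite("pics/c4.png",crop(c["image"],90,140,100,75,6))
p=readout.read_state()["position"];print(p,proj(c,p))
E
```

```text
time_s: 8.65
position: [0.4541, 0.3164, 0.1228]
tcp_rot: [[-0.994, 0.105, -0.002], [0.105, 0.994, -0.001], [0.001, -0.001, -1.0]]
force: [-0.4, 1.1, -0.0]
opening: 1.003
grasp_force: 0.0
[0.45473633 0.31701113 0.12369698] [133.1684727  180.73344427]
```

View pics/c4.png

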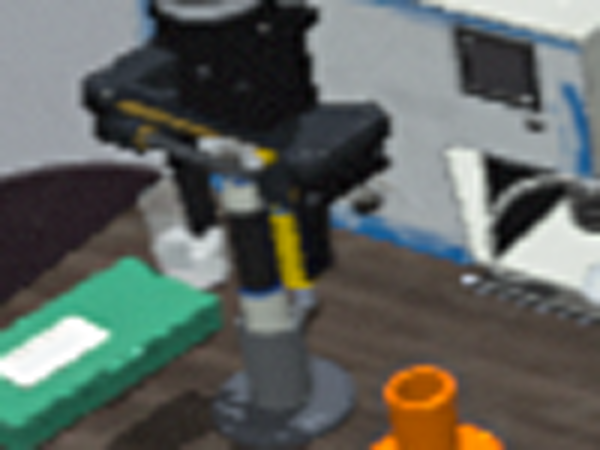

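```bash
python3 -m inch '[[-0.15,0.1,0,0,6],[-0.15,0.1,0,0,4],[-0.15,0.1,0,0,2.6],[-0.15,0.1,0,0,2.0],[-0.15,0.1,0,0,2.0],[-0.15,0.1,0,0,2.0],[-0.15,0.1,0,0,2.0],[-0.15,0.1,0,0,2.0],[-0.15,0.1,0,0,2.0],[-0.15,0.1,0,0,2.0]]'
```

```text
time_s: 9.53
position: [0.4521, 0.3189, 0.1232]
tcp_rot: [[-0.995, 0.103, -0.0], [0.103, 0.995, 0.0], [0.0, 0.0, -1.0]]
force: [0.1, 0.5, 0.5]
opening: 0.326
grasp_force: 0.3
```

```bash
python3 -m inch '[[0,0,0,0,2.0],[0,0,0,0,2.0],[0,0,0,0,2.0]]'
```

```text
time_s: 9.78
position: [0.4521, 0.3188, 0.1231]
tcp_rot: [[-0.995, 0.103, -0.0], [0.103, 0.995, -0.0], [0.0, -0.0, -1.0]]
force: [0.0, 0.2, -1.2]
opening: 0.311
grasp_force: 30.0
```

```bash
python3 -m inch '[[0,0,1,0,2],[0,0,2,0,2],[0,0,2.5,0,2],[0,0,2.5,0,2],[-0.5,0.05,2.5,0,2],[-1,0.1,2.5,0,2],[-1.5,0.15,2.5,0,2],[-2,0.2,2.5,0,2],[-2,0.2,2.5,0,2]]'; python3 -m inch '[[-0.5,0.05,0,0,2],[-1,0.1,0,0,2],[-1.5,0.15,0,0,2],[-1.5,0.15,0,0,2]]'; python3 - <<'E'
from h import *
for n in("scene","top"):
    c=cap(n,n+"4")
    if n=="scene":a=crop(c["image"],90,140,80,60,5)
    else:b=crop(c["image"],140,190)
cv2.imwrite("pics/c5.png",np.hstack([a,b]))
E
```

```text
time_s: 10.53
position: [0.4318, 0.3214, 0.1486]
tcp_rot: [[-0.995, 0.103, 0.001], [0.103, 0.995, 0.001], [-0.001, 0.001, -1.0]]
force: [3.4, 0.0, 0.0]
opening: 0.313
grasp_force: 30.0
time_s: 10.87
position: [0.4155, 0.3225, 0.1479]
tcp_rot: [[-0.995, 0.103, -0.002], [0.103, 0.995, -0.0], [0.002, -0.0, -1.0]]
force: [2.5, 2.0, -1.6]
opening: 0.311
grasp_force: 30.0
```

View pics/c5.png

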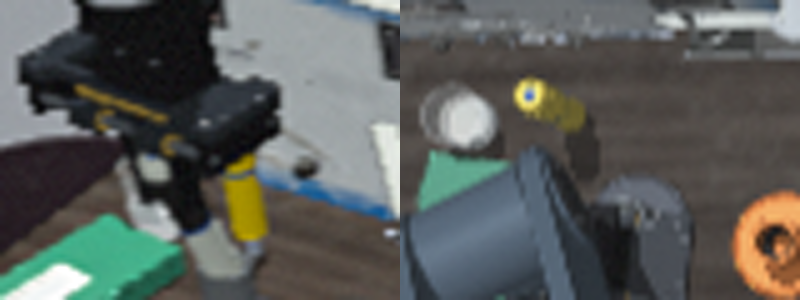

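```bash
python3 -m inch '[[0,0,2,0,2],[0,0,4,0,2],[0,0,6,0,2],[0,0,8,0,2],[0,0,10,0,2],[2,-8,10,0,2],[3,-12,10,0,2],[4,-16,10,0,2],[5,-20,10,0,2],[6,-24,10,0,2]]'; python3 -m inch '[[1,-4,0,0,2],[2,-8,-1,0,2],[3,-12,-2,0,2],[4,-16.5,-3,0,2],[4,-16.5,-3.5,0,2],[4,-16.5,-3.5,0,2],[4,-16.5,-3.5,0,2],[4,-16.5,-3.5,0,2]]'; python3 - <<'E'
from h import *
c=cap("scene","scene5");cv2.imwrite("pics/c6.png",crop(c["image"],190,140,100,75,8))
p=readout.read_state()["position"];print(p,proj(c,p))
E
```

```text
time_s: 11.8
position: [0.4642, 0.1186, 0.2471]
tcp_rot: [[-0.995, 0.103, -0.008], [0.103, 0.995, 0.0], [0.008, -0.001, -1.0]]
force: [0.9, 0.7, -2.2]
opening: 0.314
grasp_force: 30.0
time_s: 12.47
position: [0.5058, -0.043, 0.2128]
tcp_rot: [[-0.995, 0.103, -0.004], [0.103, 0.995, 0.002], [0.004, 0.001, -1.0]]
force: [-0.2, 0.8, -1.1]
opening: 0.311
grasp_force: 30.0
[ 0.50628933 -0.04285955  0.21319712] [223.14368475 175.97221702]
```

View pics/c6.png

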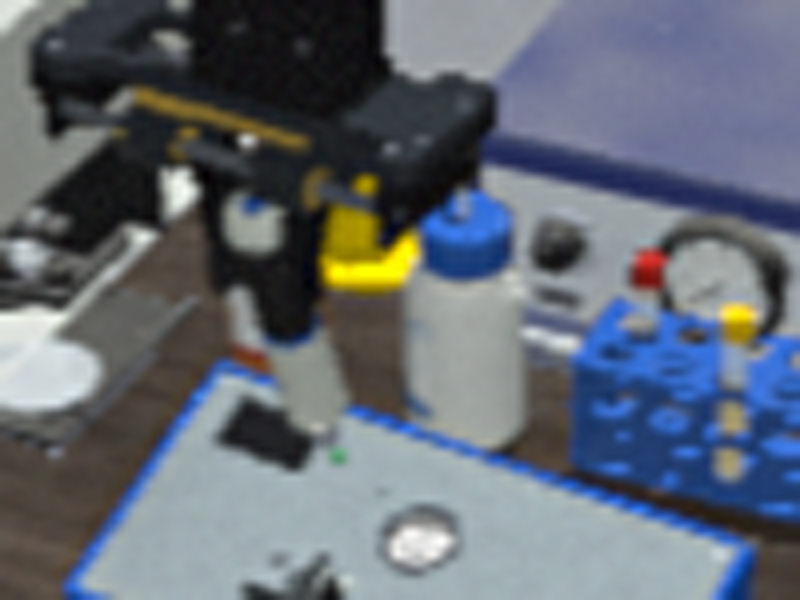

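```bash
python3 - <<'E'
from h import *
c=cap("scene")
P=np.array([.5063,-.0429,.2322]);X=np.array([.9947,-.1028,0])
f=lambda p:(p-[190,140])*8
for th in(14,16,18,20,22,24):
    s,k=np.sin(np.radians(th)),np.cos(np.radians(th));n=-s*X+np.array([0,0,k])
    pts=[f(proj(c,P+n*d)) for d in(32,32-76,-108,-130) for d in[d/1000]]
    v=pts[2]-pts[1]; w=pts[2]-pts[0]
    print(th,[p.round(0) for p in pts],np.degrees(np.arctan2(v[0],v[1])).round(1),np.degrees(np.arctan2(w[0],w[1])).round(1))
# edge fit on lower white body
im=cv2.imread("pics/scene5.png").astype(int)
for y in range(182,193):
    r=im[y,220:240]; print(y,[int(a.min()) for a in r], [int(a[0]-a[2]) for a in r][:0])
E
```

```text
14 [array([251., 197.]), array([281., 321.]), array([305., 419.]), array([313., 452.])] 13.7 13.7
16 [array([249., 199.]), array([283., 319.]), array([309., 413.]), array([318., 445.])] 15.6 15.6
18 [array([248., 201.]), array([284., 317.]), array([313., 407.]), array([323., 437.])] 17.6 17.6
20 [array([246., 203.]), array([286., 314.]), array([317., 401.]), array([328., 430.])] 19.7 19.7
22 [array([245., 205.]), array([288., 311.]), array([322., 395.]), array([333., 422.])] 21.9 21.9
24 [array([244., 207.]), array([290., 309.]), array([326., 389.]), array([338., 415.])] 24.3 24.3
182 [147, 160, 126, 64, 28, 28, 26, 33, 68, 114, 115, 79, 63, 62, 65, 62, 64, 66, 68, 69] []
183 [85, 120, 130, 113, 100, 91, 85, 118, 137, 137, 131, 93, 58, 55, 61, 61, 64, 63, 62, 64] []
184 [29, 45, 55, 101, 131, 135, 136, 141, 141, 140, 132, 112, 74, 50, 56, 61, 61, 63, 66, 63] []
185 [77, 39, 28, 66, 114, 134, 138, 140, 138, 137, 135, 115, 79, 53, 53, 58, 60, 58, 60, 62] []
186 [63, 84, 75, 82, 110, 132, 136, 138, 140, 139, 136, 132, 94, 55, 54, 55, 54, 55, 52, 52] []
187 [137, 96, 62, 63, 102, 128, 134, 137, 139, 140, 138, 132, 106, 64, 55, 54, 58, 58, 57, 54] []
188 [162, 158, 155, 137, 112, 117, 134, 139, 141, 138, 140, 134, 116, 81, 56, 56, 57, 56, 58, 54] []
189 [115, 121, 156, 162, 148, 133, 136, 139, 140, 139, 139, 136, 133, 102, 59, 53, 54, 54, 56, 56] []
190 [61, 53, 81, 123, 136, 130, 133, 139, 141, 140, 141, 134, 131, 101, 71, 68, 65, 50, 52, 53] []
191 [34, 29, 37, 53, 61, 79, 120, 142, 142, 141, 140, 136, 121, 87, 53, 45, 50, 64, 65, 60] []
192 [31, 29, 33, 32, 34, 54, 114, 141, 145, 147, 142, 137, 149, 156, 138, 93, 63, 49, 41, 48] []
```

```bash
python3 -m inch '[[-3,3,1,0,2],[-6,6,1,0,2],[-8,9,1,0,2],[-8,9,0,0,2],[-8,9,0,0,2],[-8,9,0,0,2]]'; cat > tilt.py <<'E'
from h import *
import sys
c=cap("scene");im=c["image"].astype(float).min(2)
p=readout.read_state()["position"];P=p+[0,0,.019];X=np.array([.9947,-.1028,0])
def axis(th,d):
    n=-np.sin(np.radians(th))*X+np.array([0,0,np.cos(np.radians(th))]); return n,P+n*d
def edges(th,d):
    n,A=axis(th,d); v=A-c["xyz"]; w=np.cross(v,n); w/=np.linalg.norm(w); q=[proj(c,A+s*.014*w) for s in(-1,1)]; return sorted(q,key=lambda a:a[0])
E0,E1=edges(19,-.052),edges(19,-.100)
res=[]
for k in(0,1):
    y0,y1=int(E0[k][1])+2,int(E1[k][1])-1
    ys,xs=[],[]
    for y in range(y0,y1+1):
        x=np.interp(y,[E0[k][1],E1[k][1]],[E0[k][0],E1[k][0]]); u=np.arange(int(x)-5,int(x)+7); r=im[y,u]
        g=np.diff(r)*(1 if k==0 else -1); g=np.clip(g,8,None)-8
        if g.sum()>20: xs.append((g*(u[:-1]+.5)).sum()/g.sum()-x);ys.append(y)
    f=np.polyfit(ys,xs,1);print(k,ys[0],ys[-1],"resid slope",f[0].round(3),"offset",np.mean(xs).round(2),np.std(np.polyval(f,ys)-xs).round(2))
    sl=lambda th:(lambda a,b:(b[0]-a[0])/(b[1]-a[1]))(edges(th,-.052)[k],edges(th,-.1)[k])
    t=np.arange(8,32,.1);print("theta",t[np.argmin([abs(sl(a)-sl(19)-f[0]) for a in t])].round(1))
cv2.imwrite("pics/tilt.png",crop(c["image"],int(E0[0][0])-45,int(E0[0][1])-30,100,75,6)); print(p)
E
python3 tilt.py
```

```text
time_s: 13.07
position: [0.4277, 0.0463, 0.2138]
tcp_rot: [[-0.995, 0.101, 0.001], [0.101, 0.995, -0.0], [-0.001, -0.0, -1.0]]
force: [0.9, -0.1, -1.6]
opening: 0.313
grasp_force: 30.0
0 189 195 resid slope 0.444 offset -1.46 0.62
theta 31.9
1 186 191 resid slope -0.941 offset 2.49 0.15
theta 8.0
[0.42862359 0.04557142 0.21394561]
```

View pics/tilt.png

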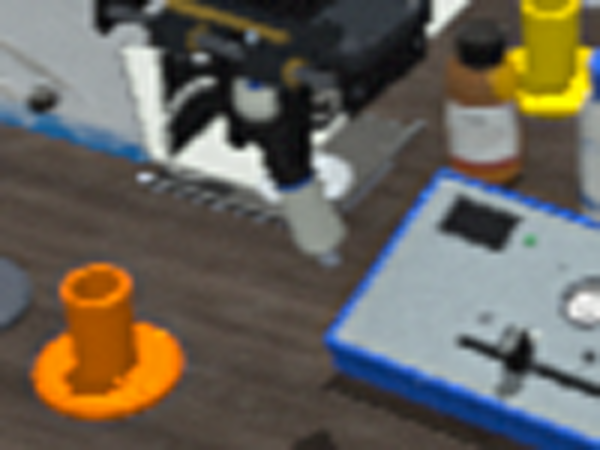

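```bash
python3 -m inch '[[-3,0.5,-3,0,2],[-3,0.5,-3,0,2],[-3,0.5,-3,0,2],[-3,0.5,-3,0,2]]'; sed -i 's/E0,E1=edges(19,-.052)/E0,E1=edges(19,-.052)/; s/cv2.imwrite.*; print(p)/print(p)/' tilt.py; python3 tilt.py; python3 - <<'E'
import re;exec(open('tilt.py').read().split("res=[]")[0])
print(E0,E1)
x0=int(E0[0][0])-3
for y in range(int(E0[0][1])-2,int(E1[0][1])+9): print(y,[int(v) for v in im[y,x0:x0+24]])
print(x0)
E
```

```text
time_s: 13.45
position: [0.3995, 0.0495, 0.1837]
tcp_rot: [[-0.995, 0.104, 0.002], [0.104, 0.995, -0.0], [-0.002, -0.0, -1.0]]
force: [-0.1, -0.6, -1.1]
opening: 0.313
grasp_force: 30.0
0 201 206 resid slope 0.011 offset -0.26 0.08
theta 19.4
1 197 202 resid slope -0.234 offset 0.18 0.52
theta 8.0
[0.40040092 0.04938259 0.18410227]
[array([184.76508849, 198.95135146]), array([192.20852878, 195.51230244])] [array([188.64941643, 207.02289179]), array([195.90185347, 203.64874099])]
196 [63, 61, 48, 29, 21, 27, 21, 20, 19, 20, 24, 67, 81, 58, 66, 118, 110, 70, 60, 63, 63, 62, 57, 57]
197 [63, 64, 62, 46, 27, 18, 22, 18, 16, 19, 48, 108, 103, 61, 60, 83, 79, 64, 61, 61, 64, 60, 57, 60]
198 [69, 68, 66, 63, 36, 22, 24, 19, 24, 52, 104, 134, 117, 80, 60, 63, 61, 60, 57, 59, 59, 58, 56, 56]
199 [69, 68, 67, 71, 77, 62, 47, 51, 73, 116, 137, 134, 131, 100, 62, 59, 55, 55, 56, 53, 54, 56, 59, 51]
200 [65, 64, 64, 61, 87, 118, 135, 138, 136, 141, 137, 136, 133, 129, 93, 60, 54, 55, 56, 57, 56, 57, 53, 49]
201 [61, 62, 63, 60, 64, 111, 138, 139, 141, 139, 137, 135, 131, 120, 88, 59, 56, 58, 57, 
[... 834 characters left out ...]
, 135, 146, 146, 133, 109, 83, 71, 64, 77, 68, 63, 127, 160, 160]
210 [61, 65, 71, 72, 72, 73, 71, 68, 66, 71, 78, 90, 103, 108, 102, 88, 65, 62, 72, 53, 119, 158, 166, 160]
211 [60, 56, 57, 59, 63, 65, 69, 71, 71, 71, 67, 67, 94, 103, 98, 77, 55, 67, 56, 98, 151, 166, 164, 160]
212 [65, 61, 61, 64, 63, 64, 63, 64, 62, 65, 71, 71, 75, 79, 76, 66, 68, 67, 76, 145, 172, 169, 164, 159]
213 [69, 70, 74, 73, 69, 64, 66, 59, 58, 54, 61, 65, 66, 70, 72, 72, 79, 56, 59, 119, 158, 167, 165, 164]
214 [69, 70, 70, 71, 68, 68, 72, 68, 62, 59, 60, 60, 64, 65, 67, 67, 74, 49, 21, 48, 73, 104, 127, 154]
215 [68, 68, 68, 64, 65, 63, 69, 66, 66, 70, 66, 66, 66, 63, 65, 62, 65, 68, 36, 10, 19, 36, 52, 81]
181
```

```bash
python3 - <<'E'
exec(open('tilt.py').read().split("res=[]")[0])
I=c["image"].astype(int)
q=proj(c,axis(18,.032)[1]); x0,y0=int(q[0])-6,int(q[1])-6
b=I[y0:y0+13,x0:x0+14,0]-I[y0:y0+13,x0:x0+14,2]
print(x0,y0);print(b);print(im[y0:y0+13,x0:x0+14].astype(int))
for th in(14,16,17,18,19,20,22): print(th,proj(c,axis(th,.032)[1]).round(2),proj(c,axis(th,-.130)[1]).round(2),proj(c,axis(th,-.044)[1]).round(2),proj(c,axis(th,-.108)[1]).round(2))
E
```

```text
175 175
[[ 11   9   7   4   3   3   5  -7 -19 -33 -52 -51 -17   5]
 [ 10  11   9  10   6   6   7  10   7   6 -11  -8   3   6]
 [  4   9   8   9   6   8   6   7   6  11  10   5   9   7]
 [  1   4   7   4   6   7   8   4   6   5   9  10   2 -23]
 [  1   3  -1   2   6   6   5   6   7   8   8   0 -43 -56]
 [ -4   0   2   3   1   6   7   6   4   9   6  -8 -46 -26]
 [  0   3   3  -1   0   6   7   6   7   9   8 -10 -35 -15]
 [ -1   2   1   0   0  14  28  17   2   6   6 -14 -59 -54]
 [ -2  -3  -1   0   0  12  35  17  -1   1   5   5 -17 -16]
 [ -1  -1   0   0  -1  -1   1  -1  -2   0   2   3   4   2]
 [ -1   0   3   0  -2  -3  -3  -1  -2  -1  -2   1   2   1]
 [  2  -1  -3   0  -1  -2  -2  -1   1  -1  -1   1   0  -3]
 [  3   1  -1   4   0  -1  -2  -3  -2   0  -1   0   4   2]]
[[ 63  51  36  21  16  15  24  34  36  39  43  41  40  28]
 [ 68  66  66  61  47  30  26  25  30  32  34  35  32  27]
 [ 46  62  69  69  57  33  32  28  27  27  24  25  25  27]
 [ 20  28  34  43  43  34  30  33  30  31  28  24  32  39]
 [ 17   9  16  22  25  31  34  29  29  29  30  35  38  43]
 [ 26  12  15  19  25  24  29
[... 210 characters left out ...]
03 147  41  64 131 152 153 160 160 138  85  28  14  14]
 [129  97  23  59 126 151 155 161 161 155 106  32  15  11]
 [121  94  31  36 108 141 151 154 154 148 103  30  14  14]
 [ 75  64  34  19  60 101 132 144 146 125  72  26  16  16]]
14 [181.8  181.46] [192.74 212.56] [187.15 196.68] [191.35 208.62]
16 [181.61 181.7 ] [193.45 211.65] [187.41 196.36] [191.95 207.86]
17 [181.51 181.81] [193.8  211.18] [187.53 196.2 ] [192.25 207.47]
18 [181.42 181.94] [194.15 210.71] [187.66 196.04] [192.54 207.08]
19 [181.32 182.06] [194.5  210.23] [187.78 195.87] [192.84 206.68]
20 [181.23 182.18] [194.84 209.75] [187.9 195.7] [193.12 206.27]
22 [181.04 182.44] [195.51 208.77] [188.15 195.36] [193.69 205.45]
```

```bash
python3 -m inch '[[0,0,3,0,2],[2.5,-3,3.5,0,2],[5,-6,3.5,0,2],[7.5,-9,3.5,0,2],[9.5,-12,3,0,2],[10.7,-13.5,2,0,2],[10.7,-13.5,1.5,0,2],[10.7,-13.5,1.5,0,2],[10.7,-13.5,1.5,0,2]]'; python3 - <<'E'
from h import *
s=readout.read_state();p=s["position"];print(p,s["force"])
E
```

```text
time_s: 14.35
position: [0.504, -0.0844, 0.198]
tcp_rot: [[-0.995, 0.104, -0.002], [0.104, 0.995, 0.001], [0.002, 0.001, -1.0]]
force: [-0.3, 0.3, -2.3]
opening: 0.314
grasp_force: 30.0
[ 0.50399528 -0.08438728  0.19799299] [-0.34259334  0.31431073 -2.30546188]
```

```bash
python3 -m inch '[[0.36,-0.04,-1,0,2],[0.73,-0.08,-2,0,2],[0.98,-0.1,-2.7,0,2],[1.09,-0.11,-3,0,2],[1.09,-0.11,-3,0,2],[1.09,-0.11,-3,0,2]]'; python3 - <<'E'
from h import *
from rig import readout
c=cap("scene","scene7")
s=readout.read_state();P=s["position"]+[0,0,.019];X=np.array([.9947,-.1028,0])
I=c["image"].astype(int)
for th in(18.5,):
    n=-np.sin(np.radians(th))*X+np.array([0,0,np.cos(np.radians(th))])
    for d in(.032,-.044,-.108,-.13):print(d,proj(c,P+n*d).round(2))
print(proj(c,[.5574,-.0901,.0605]),proj(c,[.5574+.0017,-.0903,.0553]))
print(s["position"],s["force"])
for y in range(190,216): print(y,I[y,228:254].min(1))
E
```

```text
time_s: 14.85
position: [0.5154, -0.0855, 0.1678]
tcp_rot: [[-0.995, 0.103, -0.001], [0.103, 0.995, 0.0], [0.001, 0.0, -1.0]]
force: [-0.2, 0.4, -1.7]
opening: 0.311
grasp_force: 30.0
0.032 [233.87 177.85]
-0.044 [238.01 191.54]
-0.108 [241.25 202.28]
-0.13 [242.32 205.82]
[242.47099487 206.44168907] [242.73482979 207.31475449]
[ 0.51554324 -0.08569619  0.16819171] [-0.43144056  0.4102986  -1.99375636]
190 [144 127  92  53  44  38  24  19  21  26  28  17   9  27  78 133 154 159
 159 160 161 158 159 153 151 145]
191 [156 167 164 140  95  70  48  23  22  27  23  21  16  20  46  99 141 156
 159 160 159 158 157 157 152 146]
192 [ 82 123 156 166 165 162 118  46  19  24  23  19  15  25  71 118 146 158
 160 159 161 159 159 159 154 146]
193 [ 35  49  86 138 164 167 132  68  23  15  20  19  25  47 113 148 154 158
 156 160 161 159 158 157 154 148]
194 [ 28  50 123 161 165 163 152 105  44  26  20  37  69 111 129 106  82 109
 146 160 161 158 160 161 155 132]
195 [ 40 102 152 165 159 162 162 140 109  87  81 118 138 137 129 121  88  63
  74  82 113 147 160 150 121  72]
196 [ 65 133 166 137 108 142
[... 1491 characters left out ...]

 111 141 159 162 165 162 161 161]
210 [168 164 166 165 163 160 159 164 164 128  80  74  78  91  96 109 111 132
 153 158 158 160 162 166 164 164]
211 [135 106 147 149 153 164 163 165 162 124  90  78  71  75  71  84 130 160
 162 160 162 159 161 160 162 164]
212 [ 95  65  73  74 161 198 178 165 136  99  93  93  93  90  86  94 139 162
 162 161 158 159 161 159 161 162]
213 [ 78  64  34  30 120 170 173 167 131  95  94  96  93  93  94 136 161 164
 164 161 159 160 161 160 161 160]
214 [ 73  60  21  13  74 143 166 165 131  97  93  93  93  91  96 141 165 165
 164 164 161 158 162 162 161 162]
215 [ 57  32  17  10  56 137 169 141 100  94  93  94  92  72  70 135 164 160
 163 163 162 160 160 164 161 161]
```

```bash
python3 -m inch '[[0.1,-0.01,-0.3,0,2],[0.2,-0.02,-0.6,0,2],[0.25,-0.03,-0.7,0,2],[0.25,-0.03,-0.7,0,2],[0.25,-0.03,-0.7,0,2]]'; python3 -m inch '[[0.04,0,-0.1,0,2],[0.04,0,-0.1,0,2],[0.04,0,-0.1,0,2]]'; python3 -m inch '[[0.03,0,-0.1,0,2],[0.03,0,-0.1,0,2],[0.03,0,-0.1,0,2]]';  python3 -m inch '[[0.04,0,-0.1,0,2],[0.04,0,-0.1,0,2],[0.04,0,-0.1,0,2]]'
```

```text
time_s: 15.32
position: [0.518, -0.0862, 0.1613]
tcp_rot: [[-0.995, 0.104, -0.0], [0.104, 0.995, 0.0], [0.0, 0.0, -1.0]]
force: [-0.5, -0.5, -0.1]
opening: 0.312
grasp_force: 30.0
time_s: 15.57
position: [0.5184, -0.0863, 0.1604]
tcp_rot: [[-0.995, 0.103, 0.0], [0.103, 0.995, -0.0], [-0.0, -0.0, -1.0]]
force: [0.1, 0.1, -0.2]
opening: 0.314
grasp_force: 30.0
time_s: 15.82
position: [0.5187, -0.0862, 0.1593]
tcp_rot: [[-0.995, 0.103, 0.0], [0.103, 0.995, -0.0], [-0.0, -0.0, -1.0]]
force: [-0.6, 0.4, 0.3]
opening: 0.314
grasp_force: 30.0
time_s: 16.07
position: [0.5191, -0.0863, 0.1582]
tcp_rot: [[-0.995, 0.103, -0.0], [0.103, 0.995, -0.0], [0.0, -0.0, -1.0]]
force: [-1.5, -1.0, 1.3]
opening: 0.315
grasp_force: 30.0
```

```bash
cat > f.py <<'E'
from h import *
F=[]
for i in range(12): c=cams.capture("scene"); s=readout.read_state(); F.append(s["force"])
F=np.array(F);print(F.mean(0).round(2),F.std(0).round(2),s["position"],s["time_s"])
E
python3 f.py; python3 -m inch '[[0.02,0,-0.05,0,2],[0.02,0,-0.05,0,2]]'; python3 f.py
```

```text
[-1.24 -0.26  1.35] [0.45 0.58 0.5 ] [ 0.51914597 -0.0862168   0.15824131] 16.6667
time_s: 16.83
position: [0.5193, -0.0862, 0.1577]
tcp_rot: [[-0.995, 0.103, -0.0], [0.103, 0.995, -0.0], [0.0, -0.0, -1.0]]
force: [-1.2, -0.7, 2.3]
opening: 0.315
grasp_force: 30.0
[-1.43 -0.49  1.7 ] [0.72 0.61 0.5 ] [ 0.51932205 -0.08618642  0.15772482] 17.4333
```

```bash
python3 - <<'E'
from h import *
c=cap("scene","scene8");cv2.imwrite("pics/c9.png",crop(c["image"],210,160,70,52,11))
I=c["image"].astype(int)
X=np.array([.9947,-.1028,0]);P=readout.read_state()["position"]+[0,0,.019]
for th in(16,18,20,22):
    n=-np.sin(np.radians(th))*X+np.array([0,0,np.cos(np.radians(th))]);print(th,[((proj(c,P+n*d)-[210,160])*11).round(0) for d in(.032,-.044,-.108,-.126)])
print(((proj(c,[.5591,-.0903,.0553])-[210,160])*11).round(0))
E
```

```text
16 [array([272., 215.]), array([312., 372.]), array([343., 495.]), array([352., 528.])]
18 [array([271., 218.]), array([315., 368.]), array([349., 486.]), array([358., 518.])]
20 [array([269., 221.]), array([317., 365.]), array([355., 478.]), array([365., 508.])]
22 [array([267., 223.]), array([319., 361.]), array([360., 469.]), array([371., 498.])]
[360. 520.]
```

View pics/c9.png

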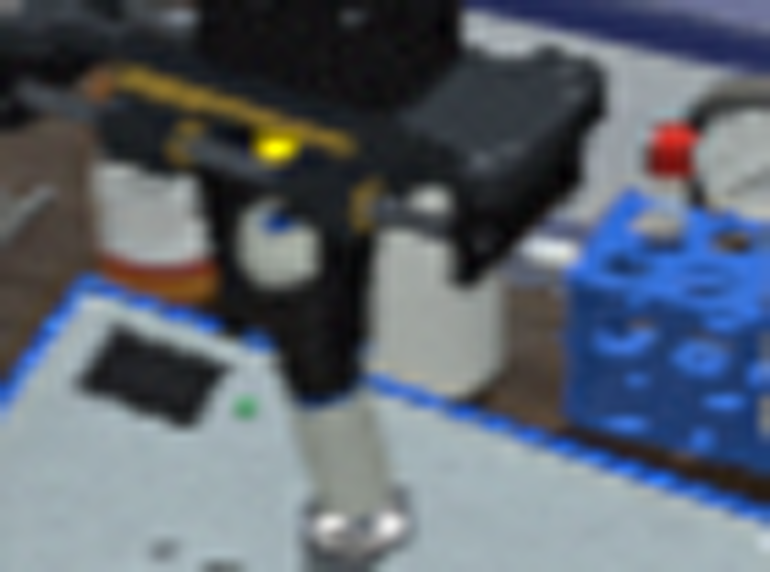

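```bash
python3 - <<'E'
import cv2,numpy as np
for f in("scene5","scene7","scene8"):
    I=cv2.imread(f"pics/{f}.png").astype(int);r=I[...,2]-np.maximum(I[...,0],I[...,1])
    print(f);a=r[198:212,232:252] if f!="scene5" else r[186:200,222:242];print(a)
E
```

```text
scene5
[[   7   20    3   -3   -6   -7   -6   -6   -8   -5    1    9   10    9
     9    8    9    9    3   -6]
 [-128 -125  -48   -5   -5   -7   -7   -7   -8   -8   -2    6    9   10
     8    8    7    9    2   -6]
 [ -34  -48  -41  -12   -6   -7   -8   -6   -8   -8   -2    4   11    9
     9    9    8    7   -2   -7]
 [ -15  -21  -19   -8   -6   -6   -5   -5   -7   -5   -5    0    9   11
    11    8   10    8  -10  -29]
 [ -10  -15  -14   -9   -5   -6   -5   -5   -5   -5   -8  -14  -23   -4
    10   14   13   12   -6  -46]
 [  -4   -8   -7   -4   -5   -6   -5   -7   -6   -6  -16  -79 -155 -157
   -92  -29   -8   11    7  -18]
 [  -4   -4   -5   -2   -5   -8   -8   -7   -7   -6  -10  -22  -46  -79
  -107 -154 -160  -94  -30  -10]
 [  -2   -5   -5   -4   -4   -7   -5   -2   -4   -8  -17  -18  -16  -20
   -23  -45  -81 -125 -179 -160]
 [  -9   -5   -6   -7   -4   -3   -4   -7  -11  -14  -20  -21  -20  -16
   -16  -17  -21  -25  -51  -89]
 [  -5   -4   -3   -4   -4   -4   -4  -14  -14  -17  -20  -22  -21  -18
   -21  -19  -17  -14  -17  -19]
 [  -2   -4   -4   -6   -2   -1   -8  -18  
[... 2073 characters left out ...]
 -21 -18
  -21 -22]
 [-21 -20 -20 -20 -20 -19 -10  -7  -8  -7  -7  -7  -6  -5 -14 -18 -21 -21
  -20 -21]
 [-21 -17 -20 -21 -21 -20 -12  -7  -6  -6  -6  -6  -6  -4 -13 -20 -20 -21
  -19 -20]
 [-21 -21 -20 -21 -23 -19  -8  -5  -4  -4  -6  -6  -4   0  -7 -18 -20 -20
  -19 -19]
 [-22 -20 -21 -21 -22 -19  -8   0   0  -3 -11 -13  -4   0  -3 -19 -22 -20
  -22 -21]
 [-20 -19 -20 -19 -20 -19  -8  -1   2  -3  -6  -7  -1  -1  -6 -17 -21 -21
  -18 -18]
 [-21 -20 -21 -19 -19 -14  -6  -2   0   0  -1   1   2  -5 -15 -20 -21 -22
  -21 -21]
 [-21 -22 -21 -21 -21 -17 -11  -8  -4  -2  -1  -3  -9 -16 -17 -20 -20 -20
  -20 -21]
 [-19 -22 -22 -21 -21 -17 -12 -11 -12  -8  -9 -11 -17 -20 -21 -20 -21 -20
  -21 -21]]
```

```bash
python3 -c "
from rig import bot
print(bot.hand_in())"
```

```text
the job is handed in; nothing more can be done
None
```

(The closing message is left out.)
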